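# Set a sheet-metal coupon up on the edge-viewing stand

## Task

The copper coupon on the edge-viewing stand has to be set up so that its cut end shows in the stand's mirror. With the fingertips, push it flat against the fence and along the ledge until the cut end sticks out past the lip as far as the red line on the fence (20 mm), then tip the hold-down arm over from behind so that its pad rests on the coupon. Only push: do not lift the coupon, keep off the mirror, and leave the other things on the desk where they are.

Things in the scene. Friction and masses are not known exactly. Their poses are not given: they have to be found in the camera images.
- stand: fixed edge-viewing stand: dark base plate 106 x 250 mm with an aluminium ledge, flat top 48 mm above the desk, local x -35 to +46 mm, y -50 (the lip, a free end) to +115 mm. Origin: on the desk under the middle of the base plate; z up; the robot is on its -x side, yaw within 0.35 rad. The hold-down's hinge ears stand on the fence at local y = 0, up to 23 mm above the ledge top
- ledge_lip (a point): middle of the lip, on the ledge top: local (0, -50, 48) mm of the stand, same axes as the stand
- fence_face (a point): foot of the fence's face at mid length: stand local (30, 12.5, 48) mm, axes as the stand's. The fence is an aluminium bar along the ledge's +x side, its upright face looks to -x; it is 16 mm thick, rises 10 mm above the ledge top and runs from stand local y = -90 (on past the lip) to +115 mm
- red_line (a point): red line across the fence's top and face, 20 mm past the lip: local (30, -70, 58) mm of the stand (top of the fence face). Black graduations every 5 mm run from the lip to 35 mm past it
- mirror: mirror 50 x 36 mm in a black frame, fixed at the stand's -y end, leaning 45 degrees: it looks up and towards the lip. Its face meets the coupon's level about 43 mm past the lip, its lower edge is 32 mm past the lip, its top 62 mm above the desk. Origin as the stand's. Nothing may touch it
- coupon: loose flat copper coupon, 46 (its x) x 100 (its y) x 5 mm thick, 0.16 to 0.26 kg, white label near its +y end. Origin: middle of its underside. It lies on the ledge, cut end (-y) towards the mirror, up to 0.08 rad askew, its far side about 7 to 12 mm from the fence, its cut end 5 to 30 mm short of the lip. Against the fence its origin is at local x = +7 mm of the stand
- cut_edge (a point): middle of the coupon's cut end, at the underside (coupon local (0, -50, 0) mm)
- holddown (a joint): hinge of the hold-down arm (rad), axis along the stand's y at stand local (40, 0, 64) mm. 0: arm level, pointing to -x, pad on the coupon (no coupon: stop at -0.11). Grows as the arm swings up and back: 1.57 upright, 2.1 leaning on its back stop, where it starts. Held by weight (85 g) and slight friction only: pushed from behind (to -x) well past upright it falls on its own in about 1 s
- knob (a point): centre of the black ball knob, 15 mm across, on the free end of the hold-down arm, 50 mm from the hinge; the arm is a steel bar 12 mm wide (along the stand's y), 5 mm thick. Leaning back, the knob's centre is about 106 mm above the desk and 27 mm behind (+x of) the hinge; upright, the knob's top is 122 mm above the desk
- hold_pad (a point): round rubber pad, 13 mm across, under the hold-down arm, 36 mm from the hinge. This point: middle of its underside, which rests on the coupon when the arm is down, at stand local (4, 0, 53) mm
- loupe: bystander: black eye loupe, 35 mm across, 31 mm tall, origin at the middle of its underside
- green_mount: bystander: green resin mount, 32 mm across, 17 mm tall, origin at the middle of its underside
- red_mount: bystander: red resin mount, 32 mm across, 16 mm tall, origin at the middle of its underside
- vial: bystander: small vial with a black cap, 23 mm across, 48 mm tall, origin at the middle of its underside
- dish: bystander: shallow round dish, 60 mm across, 12 mm tall, origin at the middle of its underside
- tweezers: bystander: steel tweezers, 122 mm long (their y), 9 mm tall, origin at the middle of their underside
Mind the look-alikes: they are no part of the job. There is more than one size of the coupon; the job needs the middle-sized.

How it is judged (in metres and radians):
On the way:
1. the coupon lies against the fence with its cut end at the red line, the hold-down arm still up (y of cut_edge in the frame of ledge_lip between -0.025 and -0.015 m and x of coupon in the frame of stand above 0.0035 m and angle between the y axis of coupon and the y axis of stand, either way round below 0.06 rad and value of joint holddown above 1.4 rad), for 0.2 s.
At the end, for the whole second after the job is handed in: The coupon lies flat on the ledge, its long side against the fence (within 3.5 mm and 0.06 rad), its cut end 15 to 25 mm past the lip, at rest, and the hold-down arm is down (within 0.06 rad of level) with its pad pressing on the coupon (y of cut_edge in the frame of ledge_lip between -0.025 and -0.015 m and x of coupon in the frame of stand above 0.0035 m and angle between the y axis of coupon and the y axis of stand, either way round below 0.06 rad and z of coupon in the frame of stand between 0.046 and 0.05 m and linear speed of coupon below 0.01 m/s and value of joint holddown between -0.06 and 0.06 rad and contact force between holddown and coupon above 0.1 N); the robot touches nothing.
It fails at once if the coupon is lifted off the ledge (more than 5 mm) or falls from it (z of coupon in the frame of stand above 0.053 m or z of coupon in the frame of stand below 0.04 m).
It fails at once if the mirror is touched (contact force between mirror and anything else above 0.3 N).
It fails at once if a bystander is moved more than 10 mm (distance of any of loupe, green_mount, red_mount, vial, dish, tweezers from where it was at the start of the episode above 0.01 m).
It also fails if it takes over 61 s, if anything falls off the work surface, if the arm or the gripper's body presses on something with over 40 N, if the wrist force passes 120 N, or if a joint passes its speed limit or range.

## Robot

A 6-joint arm with a two-finger parallel gripper is mounted at the origin on a cart in front of the work surface, level with it; the furniture and walls round the work are solid. World frame = base frame: x ahead of the robot, y to its left, z up, the work surface at z = 0. Lengths are in m, angles in degrees, forces in N, time in s.
With the tool pointing down it reaches from about 0.35 to 0.875 m from the base axis. Payload 4.2 kg.
Tool frame: the origin (TCP) lies at the very end of the fingers, on their centre line; the grasp point (between the pads) lies 19 mm behind it; z points along the fingers, y is the line along which they close (so a half turn about z gives the same grasp; the last joint's range is limited). The gripper opens to 87 mm and grips with 3 to 60 N. Pads are 19 mm wide; open, the fingers measure 117 mm over their backs; the gripper's body (75 mm by 190 mm) begins 51 mm behind the grasp point.
Start: joints at [-57.319, 22.042, 0.453, 0, -68.411, -14.817], TCP at [0.192, -0.595, 0.223] pointing down, gripper open.
Joint ranges: [-179.83, 179.83], [-69.29, 118.12], [-61.27, 80.66], [-181.25, 117.63], [-171.15, -9.14], [-177.46, 177.46]. Speed limits (degrees/s): [159.86, 159.86, 180, 180, 180, 180].

## Interface

Orientations are given as a 3x3 rotation matrix whose columns are the frame's x, y, z axes.
In Python, from station import monitor, cams, ticket gives the robot as it stands.
- The arm moves only by the tool drive_tool, never from a script. Its argument "moves" is a list of rows, each an object with "delta_pos": the shift along the tool's x, y, z in mm, a list of three; "turn": the turn about the tool's z in rad; "claw": the opening, from 0 (shut) to 1 (fully open). A call has 1 to 12 rows; each row shifts and turns the commanded pose from where the row before left it, along the tool's axes as they then stand; what a row does not reach is not made up. A row lasts 1/8 s, in which the tool goes at most 62.5 mm and 10.7 degrees, less where a joint would pass 70% of its speed; a pose out of reach is approached as far as the arm can. A call is refused whole if a number of a shift passes 62.5 or a number of a turn 0.188, either way. A call with a gripper value outside its range is refused whole. The fingers move at their own pace and stop on an object; the grip force is fixed at half the most. Time passes only in rows, so rows that do not move let the fingers close. It gives the time, the measured TCP pose, the force, the opening and the grip force at its end, in the units of the state.
- monitor.sense(): the state, without advancing time (a new reading comes with each control period).
- cams.capture(name): name is "scene" or "top"; returns a dict with "color" (400x640x3 uint8, red, green, blue), "range_z" (400x640 float32, m along the optical axis (not along the pixel's ray), 0 where there is no reading), "vertical_fov" (degrees; the focal length in pixels is half the picture's height over the tangent of half this angle, whatever the lens; pixels are square), "cx", "cy" (the principal point, pixels), "extrinsics" (4x4, takes a point from camera to world coordinates). Camera axes: x right, y down, z forward; pixel columns grow to the right and rows downward; lengths in m; the calibration is good to about 2 mm. A picture is of the moment at which its call begins.
- ticket.finish_job(): hands the job in; it is judged then, once.
The state is a dict: "time_s": time; "joints": joint angles; "joint_velocities": joint speeds; "effort": joint torques, N m; "tcp_pos": TCP position; "ee_rot": TCP orientation; "wrist_force": force on the tool from outside, world axes, zero at the start; "moment": the same for the moment, N m; "gripper_width": opening from 0.0 (shut) to 1.0 (fully open); "gripper_force": force on a finger pad.
Only numpy, scipy, OpenCV 4.12 (cv2) and the standard library are available. Lean on these libraries where they do the work, as an engineer would, in place of code of your own. Each camera call takes 0.05 s, during which the arm holds its last target. There are 200 camera calls.

## Working session

There is one attempt and no reset: what is moved stays moved. The work goes in short steps, Python scripts to look and compute and a tool call to move; the robot and the scene stay as the last step left them, time stands still between calls to the robot, and variables do not carry over. Pictures are saved under pics/ and viewed, at most 10 in all, crops included, and the job is handed in when it is done.

Besides the shell and the picture viewer there is one more tool, called after "Emit:" as name(argument=value, ...), one argument or row to a line, values as JSON. drive_tool: Moves the arm, as the interface text tells. Its arguments: {"type":"object","properties":{"moves":{"type":"array","items":{"type":"object","properties":{"delta_pos":{"type":"array","items":{"type":"number"}},"turn":{"type":"number"},"claw":{"type":"number"}}}}},"required":["moves"]}

```bash
mkdir -p pics; cat > h.py <<'E'
import numpy as np, cv2
from station import monitor, cams, ticket
def cap(n):
    d=cams.capture(n); h,w=d["range_z"].shape
    f=h/2/np.tan(np.radians(d["vertical_fov"])/2)
    z=d["range_z"]; v,u=np.mgrid[:h,:w]
    P=np.stack([(u-d["cx"])/f*z,(v-d["cy"])/f*z,z,np.ones_like(z)],-1)@np.array(d["extrinsics"]).T
    return d,P[...,:3],f
def save(n,im,s=1):
    cv2.imwrite("pics/"+n,cv2.resize(im[...,::-1],None,fx=s,fy=s,interpolation=cv2.INTER_CUBIC))
E
python3 - <<'E'
from h import *
ims=[]
for n in("scene","top"):
    d,P,f=cap(n); np.savez(n+".npz",P=P,c=d["color"],z=d["range_z"]); save(n+"0.png",d["color"],1.25)
    print(n,f,np.round(d["extrinsics"],3).tolist(),d["cx"],d["cy"])
s=monitor.sense();print(s["tcp_pos"],np.round(s["ee_rot"],3).tolist(),s["time_s"])
E
```

```text
scene 423.0222056313772 [[-0.895, -0.326, 0.306, 0.283], [-0.447, 0.673, -0.589, 0.528], [-0.014, -0.664, -0.748, 0.724], [0.0, 0.0, 0.0, 1.0]] 313.0739917792851 194.93319840479901
top 416.91847968225903 [[-0.02, -0.995, 0.095, 0.45], [-0.999, 0.016, -0.039, 0.048], [0.037, -0.096, -0.995, 0.934], [0.0, 0.0, 0.0, 1.0]] 315.9989754744526 197.30967452617762
[ 0.19157224 -0.59433771  0.22158516] [[-0.952, -0.307, -0.001], [-0.307, 0.952, 0.002], [0.0, 0.002, -1.0]] 0.1
```

View pics/scene0.png

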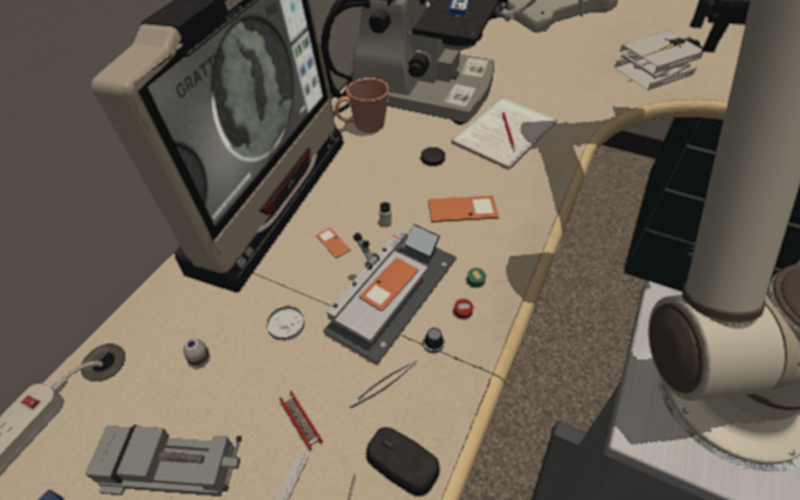

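View pics/top0.png

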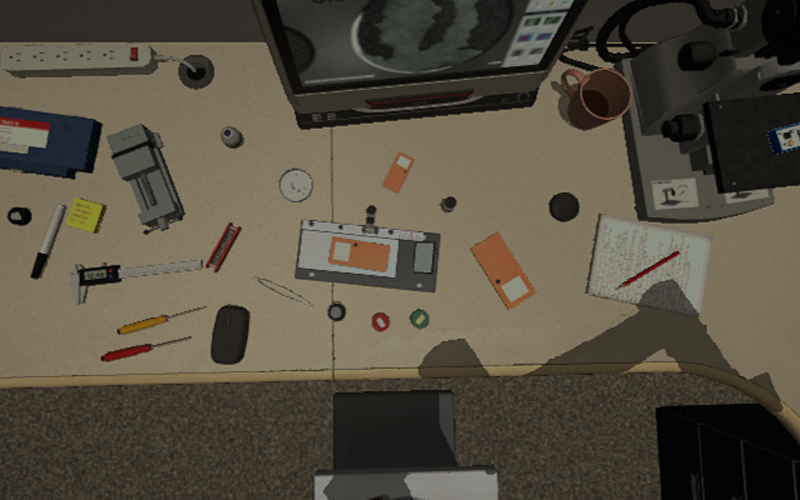

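The scene view shows the stand at about (390,290) with the arm leaning back. In the top view the stand spans (297..438, 220..292) with the coupon at (360,254), and the look-alike coupons are off the stand at (398,172) and (503,270). Next I'll fit the stand and coupon poses.

```bash
python3 - <<'E'
from h import *
T=np.load("top.npz");P,c=T["P"],T["c"]
r=(slice(165,245),slice(225,365))
save("topcrop.png",c[r],5.7)
p=P[r].reshape(-1,3); col=c[r].reshape(-1,3).astype(int)
hsv=cv2.cvtColor(c[r].copy(),cv2.COLOR_RGB2HSV).reshape(-1,3)
for lo,hi in((.054,.0615),(.044,.0545),(.003,.03)):
    m=(p[:,2]>lo)&(p[:,2]<hi); q=p[m]
    print(lo,hi,m.sum(), q.min(0).round(3),q.max(0).round(3),cv2.minAreaRect((q[:,:2]*1000).astype(np.float32)))
m=(hsv[:,0]<16)&(hsv[:,1]>140)&(p[:,2]>.045)&(p[:,2]<.06); print("coupon",m.sum(),np.median(p[m][:,2]),cv2.minAreaRect((p[m][:,:2]*1000).astype(np.float32)))
print(np.histogram(p[:,2],bins=np.arange(-.01,.13,.004)))
m=(p[:,2]>.07);print(p[m].round(3)[::4])
E
```

```text
0.054 0.0615 1047 [ 0.489 -0.052  0.054] [0.582 0.172 0.061] ((533.1841430664062, 61.95344543457031), (227.62640380859375, 73.50556182861328), 83.06871795654297)
0.044 0.0545 2391 [ 0.485 -0.087  0.044] [0.604 0.18  0.054] ((535.134033203125, 43.814544677734375), (109.07939910888672, 276.0931091308594), 6.628391265869141)
0.003 0.03 1991 [ 0.434 -0.097  0.003] [0.612 0.214 0.029] ((525.0965576171875, 58.211082458496094), (308.6090393066406, 177.6099090576172), 88.8176498413086)
coupon 731 0.052863686759601514 ((524.2613525390625, 75.06692504882812), (97.5667724609375, 43.98968505859375), 79.97750091552734)
(array([  10, 1018, 4155,  431,  278, 1349,  212,    8,    4,    5,    8,
         30,   60,  219, 1155,  953,  655,  406,   23,   27,   35,    9,
          7,    2,    0,    2,    7,   15,   14,   18,   27,    4,    0,
          0]), array([-0.01 , -0.006, -0.002,  0.002,  0.006,  0.01 ,  0.014,  0.018,
        0.022,  0.026,  0.03 ,  0.034,  0.038,  0.042,  0.046,  0.05 ,
        0.054,  0.058,  0.062,  0.066,  0.07 ,  0.074,  0.078,  0.082,
        0.086,  0.09 ,  0.094,  0.098,
[... 332 characters left out ...]
0.103]
 [0.582 0.051 0.101]
 [0.58  0.055 0.1  ]
 [0.45  0.048 0.934]
 [0.577 0.055 0.105]
 [0.576 0.059 0.103]
 [0.575 0.051 0.104]
 [0.574 0.057 0.101]
 [0.573 0.061 0.097]
 [0.572 0.053 0.103]
 [0.57  0.057 0.097]
 [0.45  0.048 0.934]
 [0.571 0.055 0.082]
 [0.57  0.066 0.07 ]
 [0.569 0.055 0.075]
 [0.568 0.062 0.071]
 [0.567 0.053 0.075]
 [0.45  0.048 0.934]
 [0.566 0.06  0.072]
 [0.565 0.051 0.074]
 [0.564 0.064 0.071]
 [0.563 0.047 0.071]
 [0.562 0.068 0.071]
 [0.561 0.045 0.071]
 [0.56  0.066 0.07 ]
 [0.557 0.045 0.07 ]
 [0.45  0.048 0.934]
 [0.45  0.048 0.934]
 [0.45  0.048 0.934]
 [0.45  0.048 0.934]
 [0.45  0.048 0.934]
 [0.45  0.048 0.934]
 [0.45  0.048 0.934]
 [0.45  0.048 0.934]]
```

View pics/topcrop.png

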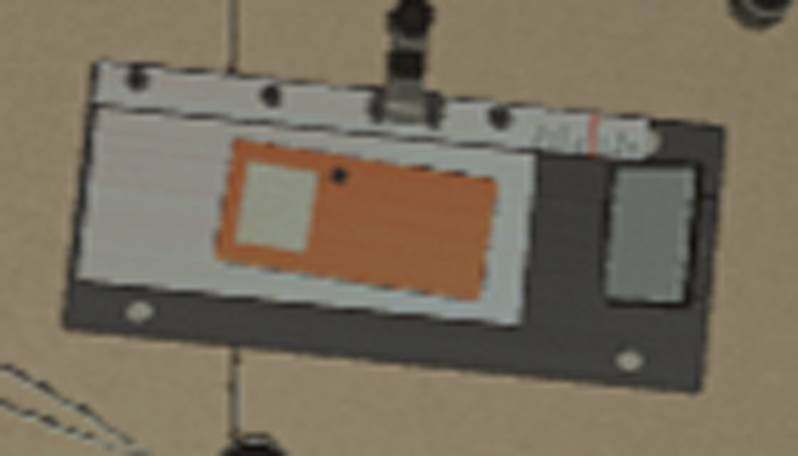

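The crop shows sharp corners for the ledge (77,280), lip (520,325), fence (97,62), red line (596,113)-(593,155), and coupon (234,138),(497,179),(478,300),(217,260). I'll fit poses from these pixels on planes of known height.

```bash
cat >> h.py <<'E'
from scipy.optimize import least_squares
def onplane(d,f,px,z):
    E=np.array(d["extrinsics"]); r=E[:3,:3]@[(px[0]-d["cx"])/f,(px[1]-d["cy"])/f,1]
    return (E[:3,3]+r*(z-E[2,3])/r[2])[:2]
def fit(L,W):
    L=np.array(L);W=np.array(W)
    R=lambda a:np.array([[np.cos(a),-np.sin(a)],[np.sin(a),np.cos(a)]])
    s=least_squares(lambda q:(L@R(q[2]).T+q[:2]-W).ravel(),[.53,.05,0])
    return s.x,s.fun.reshape(-1,2)
E
python3 - <<'E'
from h import *
d,P,f=cap("top")
cr=lambda x,y:((x+.5)/5.7-.5+225,(y+.5)/5.7-.5+165)
S=[((77,280),-35,115,48),((520,325),-35,-50,48),((97,62),46,115,58),((94,105),30,115,58),((596,113),46,-70,58),((593,155),30,-70,58)]
q,e=fit([[a/1e3,b/1e3] for _,a,b,_ in S],[onplane(d,f,cr(*p),z/1e3) for p,_,_,z in S])
print(q,(e*1e3).round(1).tolist())
C=[((234,138),23,50),((497,179),23,-50),((478,300),-23,-50),((217,260),-23,50)]
k,e=fit([[a/1e3,b/1e3] for _,a,b in C],[onplane(d,f,cr(*p),.053) for p,_,_ in C])
print(k,(e*1e3).round(1).tolist())
R=np.array([[np.cos(q[2]),-np.sin(q[2])],[np.sin(q[2]),np.cos(q[2])]])
print("coupon local",(R.T@(k[:2]-q[:2])*1e3).round(1),k[2]-q[2])
s=monitor.sense();Q=np.array(s["ee_rot"])
loc=lambda x,y:(q[:2]+R@[x/1e3,y/1e3]).round(4)
for n,x,y in(("coupon +y end mid",7,100),("knobback",67,0),("tcp?",0,0)):print(n,loc(x,y))
t=np.array(s["tcp_pos"]);print("tcp local",(R.T@(t[:2]-q[:2])*1e3).round(1),np.degrees(np.arctan2(Q[1,0],Q[0,0])))
for n,lo in(("all",0.003),):
    m=(P[...,2]>.003)&(P[...,2]<.06)
    L=(P[...,:2]-q[:2])@R*1e3
E
```

```text
[ 0.52394342  0.06052964 -0.11791016] [[-0.4, -0.1], [-0.0, 0.0], [0.1, -0.6], [0.2, 0.1], [0.2, 0.1], [-0.0, 0.5]]
[ 0.52354902  0.07502637 -0.16905349] [[0.1, 0.3], [0.1, -0.8], [-0.2, -0.9], [0.0, 1.4]]
coupon local [-2.1 14.3] -0.051143335368527096
coupon +y end mid [0.5427 0.159 ]
knobback [0.5905 0.0526]
tcp? [0.5239 0.0605]
tcp local [-253.  -689.5] -162.14186130249942
```

Emit:
drive_tool(
  moves=[
    {"turn": 0.143, "claw": 0},
    {"turn": 0.143, "claw": 0},
    {"turn": 0.144, "claw": 0},
    {"delta_pos": [-17, 55, 0], "claw": 0},
    {"delta_pos": [-17, 55, 0], "claw": 0},
    {"delta_pos": [-17, 55, 0], "claw": 0},
    {"delta_pos": [-17, 55, 0], "claw": 0},
    {"delta_pos": [-17, 55, 0], "claw": 0},
    {"delta_pos": [-17, 55, 0], "claw": 0},
    {"delta_pos": [-17, 55, 0], "claw": 0},
    {"delta_pos": [-17, 55, 0], "claw": 0},
    {"delta_pos": [-17, 55, 0], "claw": 0},
  ],
)

```text
invalid input
```

```bash
cat >> h.py <<'E'
q=np.array([.52394,.06053,-.11791]); R=np.array([[np.cos(q[2]),-np.sin(q[2])],[np.sin(q[2]),np.cos(q[2])]])
def st():
    s=monitor.sense();t=np.array(s["tcp_pos"]);Q=np.array(s["ee_rot"])
    print("t",round(s["time_s"],2),"local",(R.T@(t[:2]-q[:2])*1e3).round(1),"z",round(t[2]*1e3,1),"xaxis err",np.degrees(np.arctan2(*(R.T@Q[:2,0])[::-1])).round(2),"F",(R.T@s["wrist_force"][:2]).round(2),s["wrist_force"][2],"w",s["gripper_width"],"tilt",Q[:,2].round(4))
E
python3 - <<'E'
from h import *
st()
P=np.load("top.npz")["P"].reshape(-1,3); L=(P[:,:2]-q[:2])@R*1e3
for lo in(60,100,130,160,190):
    m=(L[:,0]>lo)&(L[:,0]<lo+30)&(abs(L[:,1])<130)&(P[:,2]<.8); print(lo,m.sum(),P[m][:,2].max().round(3) if m.any() else None)
E
```

```text
t 0.15 local [-253.  -689.5] z 221.7 xaxis err -155.39 F [0.23 1.02] -0.09386249920928347 w 0.9992426861606467 tilt [-6.0e-04  1.5e-03 -1.0e+00]
60 1474 0.115
100 1499 0.051
130 1472 0.014
160 1453 0.007
190 1473 0.042
```

Emit:
drive_tool(
  moves=[
    {"delta_pos": [0, 0, 0], "turn": 0.143, "claw": 0},
    {"delta_pos": [0, 0, 0], "turn": 0.143, "claw": 0},
    {"delta_pos": [0, 0, 0], "turn": 0.144, "claw": 0},
    {"delta_pos": [-17, 55, 0], "turn": 0, "claw": 0},
    {"delta_pos": [-17, 55, 0], "turn": 0, "claw": 0},
    {"delta_pos": [-17, 55, 0], "turn": 0, "claw": 0},
    {"delta_pos": [-17, 55, 0], "turn": 0, "claw": 0},
    {"delta_pos": [-17, 55, 0], "turn": 0, "claw": 0},
    {"delta_pos": [-17, 55, 0], "turn": 0, "claw": 0},
    {"delta_pos": [-17, 55, 0], "turn": 0, "claw": 0},
    {"delta_pos": [-17, 55, 0], "turn": 0, "claw": 0},
    {"delta_pos": [-17, 55, 0], "turn": 0, "claw": 0},
  ],
)

```text
time_s: 1.65
tcp_pos: [0.4024, -0.1195, 0.2227]
ee_rot: [[-0.993, 0.118, 0.001], [0.118, 0.993, 0.0], [-0.001, 0.0, -1.0]]
wrist_force: [1.6, -1.6, 0.6]
gripper_width: 0.005
gripper_force: 0.0
```

```bash
python3 -c "
from h import *
st()"
```

```text
t 1.65 local [ -99.6 -193.1] z 222.7 xaxis err 179.99 F [ 1.78 -1.36] 0.6471038610087191 w 0.004893698932018153 tilt [ 7.e-04  1.e-04 -1.e+00]
```

Emit:
drive_tool(
  moves=[
    {"delta_pos": [-10, 50, 30], "turn": 0, "claw": 0},
    {"delta_pos": [-10, 50, 30], "turn": 0, "claw": 0},
    {"delta_pos": [-10, 50, 30], "turn": 0, "claw": 0},
    {"delta_pos": [-10, 51, 30], "turn": 0, "claw": 0},
    {"delta_pos": [0, 0, 25], "turn": 0, "claw": 0},
    {"delta_pos": [0, 0, 27], "turn": 0, "claw": 0},
    {"delta_pos": [0, 0, 0], "turn": 0, "claw": 0},
    {"delta_pos": [0, 0, 0], "turn": 0, "claw": 0},
  ],
)

```text
time_s: 2.65
tcp_pos: [0.4661, 0.0737, 0.0513]
ee_rot: [[-0.993, 0.118, 0.001], [0.118, 0.993, 0.0], [-0.001, 0.0, -1.0]]
wrist_force: [0.6, 0.4, 0.3]
gripper_width: 0.01
gripper_force: 0.0
```

```bash
python3 -c "
from h import *
st()
d,P,f=cap('scene');save('s1.png',d['color'][150:300,240:400],5)"
```

```text
t 2.65 local [-59.    6.2] z 51.3 xaxis err 179.99 F [0.51 0.48] 0.3011845761687375 w 0.009510937281252536 tilt [ 1.2e-03  3.0e-04 -1.0e+00]
```

View pics/s1.png

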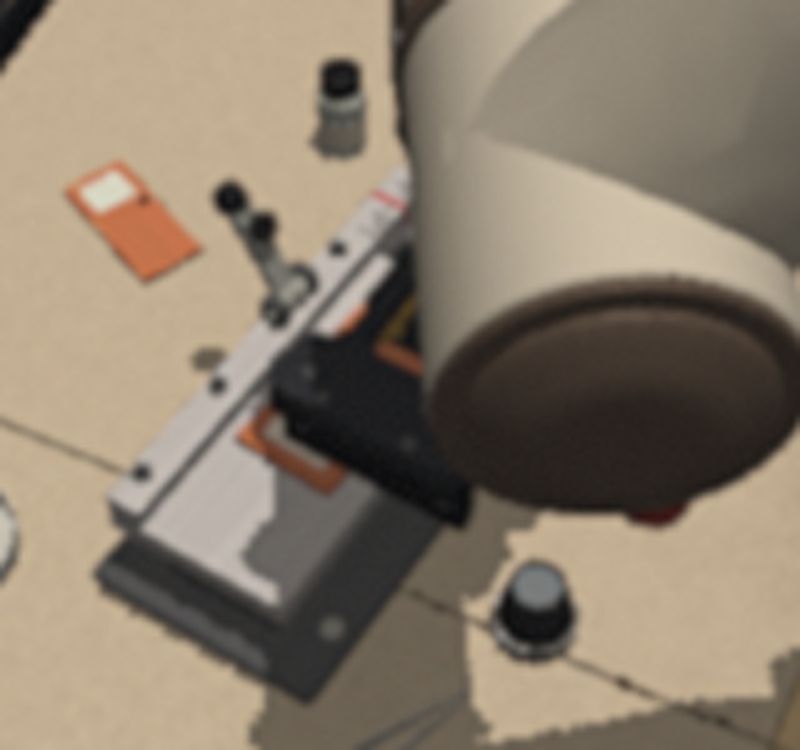

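The picture shows the gripper beside the coupon and the hold-down arm still leaning back; the coupon is partly hidden.

Emit:
drive_tool(
  moves=[
    {"delta_pos": [-10, 0, 1], "turn": 0, "claw": 0},
    {"delta_pos": [-10, 0, 0], "turn": 0, "claw": 0},
    {"delta_pos": [-3, 0, 0], "turn": 0, "claw": 0},
    {"delta_pos": [-2, 0, 0], "turn": 0, "claw": 0},
    {"delta_pos": [-2, 0, 0], "turn": 0, "claw": 0},
    {"delta_pos": [-2, 0, 0], "turn": 0, "claw": 0},
    {"delta_pos": [-1, 0, 0], "turn": 0, "claw": 0},
    {"delta_pos": [-1, 0, 0], "turn": 0, "claw": 0},
    {"delta_pos": [0, 0, 0], "turn": 0, "claw": 0},
  ],
)

```text
time_s: 3.82
tcp_pos: [0.4966, 0.0699, 0.0495]
ee_rot: [[-0.993, 0.118, 0.001], [0.118, 0.993, 0.0], [-0.001, 0.0, -1.0]]
wrist_force: [-0.9, -0.4, -0.4]
gripper_width: 0.006
gripper_force: 0.5
```

```bash
python3 -c "
from h import *
st()"
```

```text
t 3.83 local [-28.3   6.1] z 49.5 xaxis err 179.99 F [-0.81 -0.55] -0.3955240881217579 w 0.006066357989830289 tilt [ 6.e-04  1.e-04 -1.e+00]
```

Emit:
drive_tool(
  moves=[
    {"delta_pos": [-1, 0, 0], "turn": 0, "claw": 0},
    {"delta_pos": [-1, 0, 0], "turn": 0, "claw": 0},
    {"delta_pos": [-0.7, 0, 0], "turn": 0, "claw": 0},
    {"delta_pos": [0, 0, 0], "turn": 0, "claw": 0},
  ],
)

```text
time_s: 4.32
tcp_pos: [0.4993, 0.0697, 0.0496]
ee_rot: [[-0.993, 0.118, 0.001], [0.118, 0.993, 0.0], [-0.001, 0.0, -1.0]]
wrist_force: [-1.1, 0.3, -1.0]
gripper_width: 0.004
gripper_force: 0.4
```

```bash
python3 -c "
from h import *
st()
for n,r in(('scene',(slice(150,300),slice(240,400))),('top',(slice(165,245),slice(225,365)))):
    d,P,f=cap(n); c=d['color'][r]; p=P[r].reshape(-1,3); hsv=cv2.cvtColor(c.copy(),cv2.COLOR_RGB2HSV).reshape(-1,3)
    L=(p[:,:2]-q[:2])@R*1e3
    m=(hsv[:,0]<16)&(hsv[:,1]>140)&(p[:,2]>.045)&(p[:,2]<.06)
    print(n,m.sum(),L[m].min(0),L[m].max(0))
save('t2.png',c,5.7)"
```

```text
t 4.33 local [-25.6   6.2] z 49.6 xaxis err 179.99 F [-1.08  0.16] -0.9579746782996519 w 0.0039913225537980225 tilt [ 6.e-04  3.e-04 -1.e+00]
scene 50 [-15.55230418  53.20817382] [27.13458362 64.70499538]
top 1 [ 29.39189776 -69.19906639] [ 29.39189776 -69.19906639]
```

View pics/t2.png

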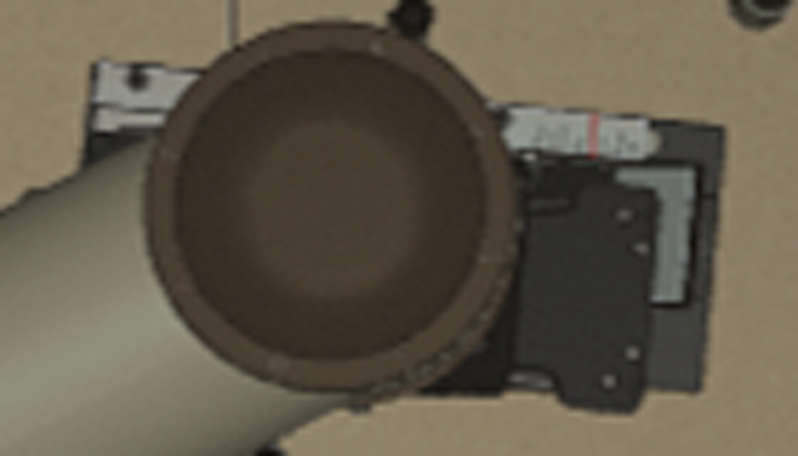

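The top view is blocked by the wrist, so I'll go by the force reading.

Emit:
drive_tool(
  moves=[
    {"delta_pos": [-1, 0, 0], "turn": 0, "claw": 0},
    {"delta_pos": [0, 0, 0], "turn": 0, "claw": 0},
  ],
)

```text
time_s: 4.68
tcp_pos: [0.4997, 0.0695, 0.0496]
ee_rot: [[-0.993, 0.118, -0.001], [0.118, 0.993, -0.0], [0.001, -0.0, -1.0]]
wrist_force: [-2.8, 1.2, 0.2]
gripper_width: 0.004
gripper_force: 1.3
```

Emit:
drive_tool(
  moves=[
    {"delta_pos": [-1, 0, 0], "turn": 0, "claw": 0},
    {"delta_pos": [0, 0, 0], "turn": 0, "claw": 0},
  ],
)

```text
time_s: 4.92
tcp_pos: [0.4998, 0.0694, 0.0495]
ee_rot: [[-0.993, 0.118, -0.002], [0.118, 0.993, -0.0], [0.002, -0.0, -1.0]]
wrist_force: [-5.6, 3.3, 3.5]
gripper_width: 0.006
gripper_force: 2.9
```

Emit:
drive_tool(
  moves=[
    {"delta_pos": [10, 0, 0], "turn": 0, "claw": 0},
    {"delta_pos": [0, 0, -25], "turn": 0, "claw": 0},
    {"delta_pos": [-13, 32, 0], "turn": 0, "claw": 0},
    {"delta_pos": [-13, 32, 0], "turn": 0, "claw": 0},
    {"delta_pos": [-14, 32, 0], "turn": 0, "claw": 0},
    {"delta_pos": [0, 0, 15], "turn": 0, "claw": 0},
    {"delta_pos": [0, 0, 10], "turn": 0, "claw": 0},
    {"delta_pos": [0, 0, 0], "turn": 0, "claw": 0},
  ],
)

```text
time_s: 5.92
tcp_pos: [0.5413, 0.1603, 0.049]
ee_rot: [[-0.993, 0.118, -0.001], [0.118, 0.993, -0.001], [0.001, -0.001, -1.0]]
wrist_force: [0.3, -0.1, 0.1]
gripper_width: 0.002
gripper_force: 0.0
```

```bash
python3 -c "
from h import *
st()
for n,r in(('scene',(slice(150,300),slice(240,400))),('top',(slice(165,245),slice(225,365)))):
    d,P,f=cap(n); c=d['color'][r]; p=P[r].reshape(-1,3); hsv=cv2.cvtColor(c.copy(),cv2.COLOR_RGB2HSV).reshape(-1,3)
    L=(p[:,:2]-q[:2])@R*1e3
    m=(hsv[:,0]<16)&(hsv[:,1]>140)&(p[:,2]>.045)&(p[:,2]<.06)
    print(n,m.sum(),L[m].min(0),L[m].max(0))
save('t3.png',c,5.7)"
```

```text
t 5.92 local [  5.5 101.1] z 49.0 xaxis err 179.96 F [ 0.28 -0.05] 0.14468242802512138 w 0.002351967897951335 tilt [-9.e-04 -7.e-04 -1.e+00]Traceback (most recent call last):
  File "<string>", line 8, in <module>
    print(n,m.sum(),L[m].min(0),L[m].max(0))
                    ~~~~~~~~^^^
    return umr_minimum(a, axis, None, out, keepdims, initial, where)
ValueError: zero-size array to reduction operation minimum which has no identity
```

Emit:
drive_tool(
  moves=[
    {"delta_pos": [0, -8, -0.7], "turn": 0, "claw": 0},
    {"delta_pos": [0, -5, 0], "turn": 0, "claw": 0},
    {"delta_pos": [0, -4, 0], "turn": 0, "claw": 0},
    {"delta_pos": [0, -4, 0], "turn": 0, "claw": 0},
    {"delta_pos": [0, -4, 0], "turn": 0, "claw": 0},
    {"delta_pos": [0, -4, 0], "turn": 0, "claw": 0},
    {"delta_pos": [0, -4, 0], "turn": 0, "claw": 0},
    {"delta_pos": [0, -4, 0], "turn": 0, "claw": 0},
    {"delta_pos": [0, -4, 0], "turn": 0, "claw": 0},
    {"delta_pos": [0, -4, 0], "turn": 0, "claw": 0},
    {"delta_pos": [0, -3, 0], "turn": 0, "claw": 0},
    {"delta_pos": [0, -2, 0], "turn": 0, "claw": 0},
  ],
)

```text
time_s: 7.48
tcp_pos: [0.5361, 0.1113, 0.0503]
ee_rot: [[-0.993, 0.118, 0.0], [0.118, 0.993, 0.0], [-0.0, 0.0, -1.0]]
wrist_force: [-0.3, 1.6, -0.2]
gripper_width: 0.008
gripper_force: 0.7
```

```bash
python3 -c "
from h import *
st()
d,P,f=cap('top');save('t4.png',d['color'][165:245,225:365],5.7)"
```

```text
t 7.47 local [ 6.1 51.8] z 50.3 xaxis err 179.98 F [-0.52  1.57] -0.1887727995820194 w 0.007760419014053229 tilt [ 0.  0. -1.]
```

View pics/t4.png

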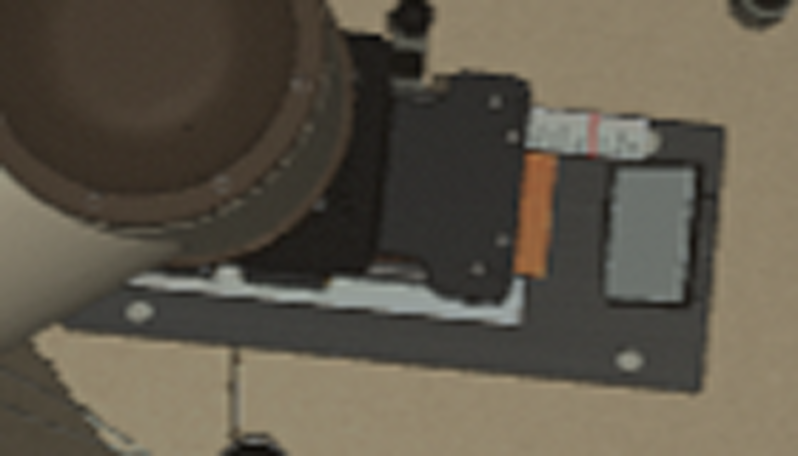

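The cut end is visible with corners at (556,153) and (545,277), short of the red line at 593.

```bash
python3 -c "
from h import *
d,P,f=cap('top')
for p,z in(((556,153),.053),((545,277),.053),((593,155),.058),((520,325),.048)):
    print(p,(R.T@(onplane(d,f,((p[0]+.5)/5.7-.5+225,(p[1]+.5)/5.7-.5+165),z)-q[:2])*1e3).round(1))
st()"
```

```text
(556, 153) [ 30. -57.]
(545, 277) [-16.5 -57.4]
(593, 155) [ 30.1 -70.5]
(520, 325) [-35. -50.]
t 7.58 local [ 6.1 51.7] z 50.3 xaxis err 179.98 F [0.7  0.08] 0.01943317462908417 w 0.005517060293682638 tilt [-3.e-04 -3.e-04 -1.e+00]
```

Emit:
drive_tool(
  moves=[
    {"delta_pos": [0, -3, 0], "turn": 0, "claw": 0},
    {"delta_pos": [0, -3, 0], "turn": 0, "claw": 0},
    {"delta_pos": [0, -3, 0], "turn": 0, "claw": 0},
    {"delta_pos": [0, -2, 0], "turn": 0, "claw": 0},
    {"delta_pos": [0, -1.5, 0], "turn": 0, "claw": 0},
    {"delta_pos": [0, 0, 0], "turn": 0, "claw": 0},
  ],
)

```text
time_s: 8.32
tcp_pos: [0.5346, 0.0988, 0.0503]
ee_rot: [[-0.993, 0.118, -0.0], [0.118, 0.993, -0.0], [0.0, -0.0, -1.0]]
wrist_force: [0.4, 1.0, 0.2]
gripper_width: 0.005
gripper_force: 0.3
```

```bash
python3 -c "
from h import *
st()
d,P,f=cap('top');c=d['color'][165:245,225:365];save('t5.png',c,5.7)"
```

```text
t 8.32 local [ 6.1 39.3] z 50.3 xaxis err 179.98 F [0.23 1.05] 0.23967852219497132 w 0.005057501041224148 tilt [-2.e-04 -3.e-04 -1.e+00]
```

View pics/t5.png

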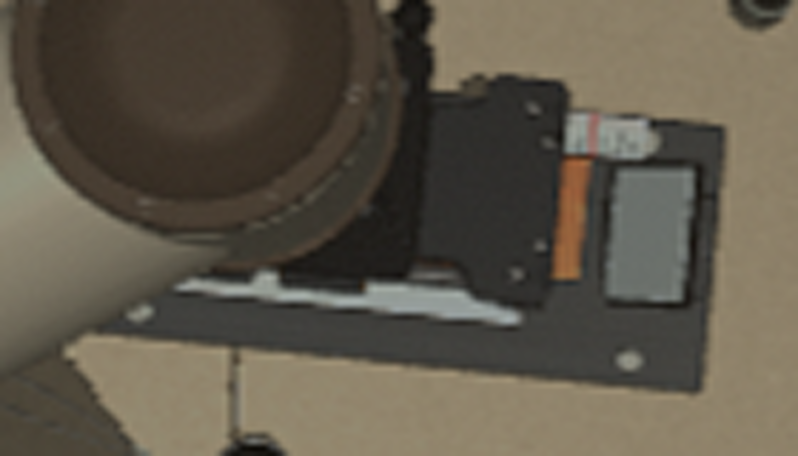

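The cut end is now at about (591,157)-(580,279), right at the red line and square. Next I'll retreat and go over behind the knob.

Emit:
drive_tool(
  moves=[
    {"delta_pos": [0, 6, 0], "turn": 0, "claw": 0},
    {"delta_pos": [0, 6, -10], "turn": 0, "claw": 0},
    {"delta_pos": [0, 0, -50], "turn": 0, "claw": 0},
    {"delta_pos": [0, 0, -50], "turn": 0, "claw": 0},
    {"delta_pos": [-31, -17, 0], "turn": 0, "claw": 0},
    {"delta_pos": [-31, -17, 0], "turn": 0, "claw": 0},
    {"delta_pos": [-31, -17, 0], "turn": 0, "claw": 0},
    {"delta_pos": [0, 0, 0], "turn": 0, "claw": 0},
    {"delta_pos": [0, 0, 0], "turn": 0, "claw": 0},
  ],
)

```text
time_s: 9.5
tcp_pos: [0.622, 0.0496, 0.1604]
ee_rot: [[-0.993, 0.118, -0.001], [0.118, 0.993, 0.0], [0.001, -0.0, -1.0]]
wrist_force: [-0.2, 0.3, -0.8]
gripper_width: 0.004
gripper_force: 0.0
```

```bash
python3 -c "
from h import *
st()
d,P,f=cap('scene');save('s6.png',d['color'][150:300,240:400],5)"
```

```text
t 9.5 local [98.7  0.7] z 160.4 xaxis err 179.98 F [-0.24  0.32] -0.7910466324442491 w 0.004427842757494273 tilt [-5.e-04  0.e+00 -1.e+00]
```

View pics/s6.png

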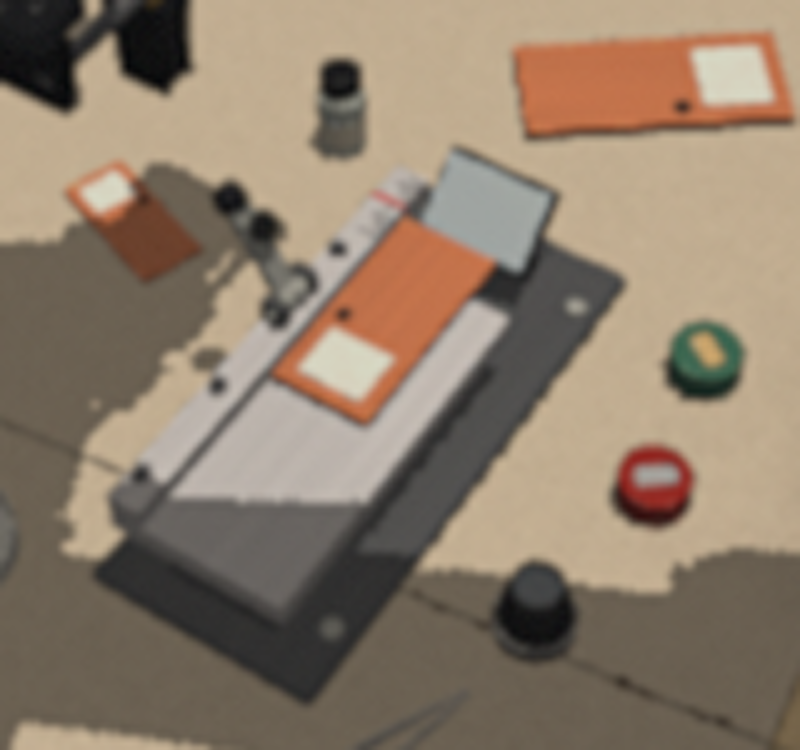

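The scene view shows the coupon flush against the fence with its cut end at the red line (395,215), and the hold-down still leaning back. Now I'll tip it over.

Emit:
drive_tool(
  moves=[
    {"delta_pos": [0, 0, 35], "turn": 0, "claw": 0},
    {"delta_pos": [0, 0, 29], "turn": 0, "claw": 0},
    {"delta_pos": [8, 0, 0], "turn": 0, "claw": 0},
    {"delta_pos": [7, 0, 0], "turn": 0, "claw": 0},
    {"delta_pos": [5, 0, 0], "turn": 0, "claw": 0},
    {"delta_pos": [5, 0, 0], "turn": 0, "claw": 0},
    {"delta_pos": [5, 0, 0], "turn": 0, "claw": 0},
    {"delta_pos": [5, 0, 0], "turn": 0, "claw": 0},
    {"delta_pos": [5, 0, 0], "turn": 0, "claw": 0},
    {"delta_pos": [5, 0, 0], "turn": 0, "claw": 0},
    {"delta_pos": [5, 0, 0], "turn": 0, "claw": 0},
    {"delta_pos": [5, 0, 0], "turn": 0, "claw": 0},
  ],
)

```text
time_s: 11.05
tcp_pos: [0.5674, 0.0559, 0.0962]
ee_rot: [[-0.993, 0.118, -0.0], [0.118, 0.993, -0.0], [0.0, -0.0, -1.0]]
wrist_force: [0.3, 0.2, 0.5]
gripper_width: 0.007
gripper_force: 0.0
```

Emit:
drive_tool(
  moves=[
    {"delta_pos": [4, 0, 0], "turn": 0, "claw": 0},
    {"delta_pos": [3, 0, 0], "turn": 0, "claw": 0},
    {"delta_pos": [0, 0, 0], "turn": 0, "claw": 0},
    {"delta_pos": [-20, 0, 0], "turn": 0, "claw": 0},
    {"delta_pos": [-40, 0, 0], "turn": 0, "claw": 0},
    {"delta_pos": [0, 0, -50], "turn": 0, "claw": 0},
    {"delta_pos": [0, 0, -20], "turn": 0, "claw": 0},
    {"delta_pos": [0, 0, 0], "turn": 0, "claw": 0},
    {"delta_pos": [0, 0, 0], "turn": 0, "claw": 0},
    {"delta_pos": [0, 0, 0], "turn": 0, "claw": 0},
  ],
)

```text
time_s: 12.3
tcp_pos: [0.6196, 0.0495, 0.1649]
ee_rot: [[-0.993, 0.118, -0.003], [0.118, 0.993, -0.001], [0.002, -0.001, -1.0]]
wrist_force: [0.4, 0.2, 0.2]
gripper_width: 0.007
gripper_force: 0.0
```

```bash
python3 -c "
from h import *
st()
d,P,f=cap('scene');save('s7.png',d['color'][150:300,240:400],5)"
```

```text
t 12.3 local [96.3  0.3] z 164.9 xaxis err 179.98 F [0.35 0.22] 0.1554955173515276 w 0.0065707151652871195 tilt [-2.5e-03 -6.0e-04 -1.0e+00]
```

View pics/s7.png

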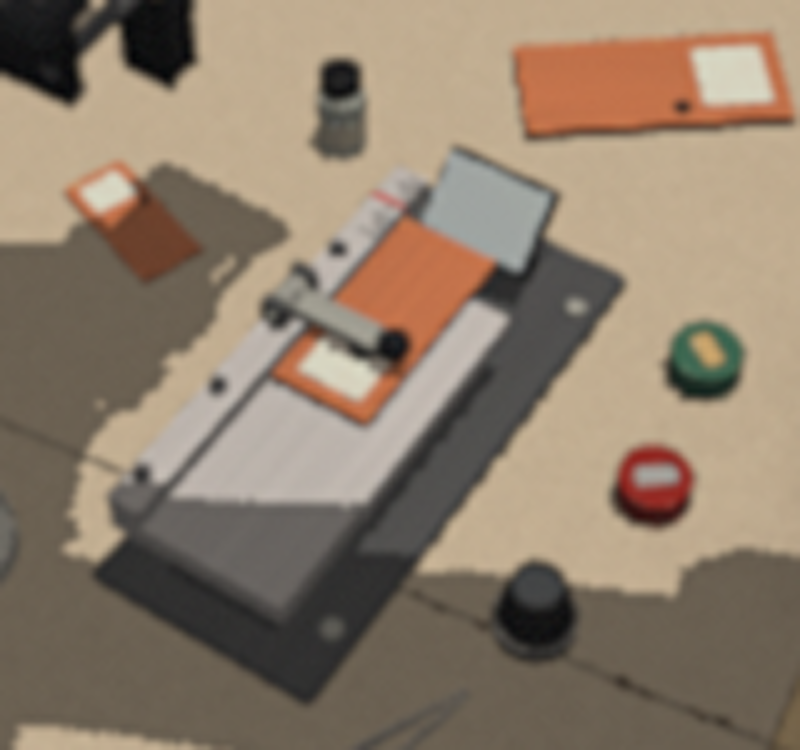

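The arm is down with its knob at (393,344), the pad is on the coupon, and the coupon hasn't moved. The robot is clear, so I'll hand in.

```bash
python3 -c "
from h import *
print(ticket.finish_job())"
```

```text
the job is handed in; nothing more can be done
None
```

I handed the job in at about 12 s with the coupon flush against the fence, its cut end at the red line and the hold-down pad resting on it; no verdict came back, but the last picture shows everything in place.

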